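# Seat the keyed work post in the bench positioner

## Robot

A 6-joint arm with a two-finger parallel gripper is mounted at the origin on the work surface. World frame = base frame: x ahead of the robot, y to its left, z up, the work surface at z = 0. Lengths are in m, angles in degrees, forces in N, time in s.
With the tool pointing down it reaches from about 0.375 to 0.9 m from the base axis. Payload 3.1 kg.
Tool frame: the origin (TCP) lies on the centre line of the jaws, within the pads' length; the fingertips stand 8 mm ahead of it and the grasp point (between the pads) lies 11 mm behind it; y points along the fingers, x is the direction in which the jaws open and shut, and the axes are right-handed (so a half turn about y gives the same grasp; the last joint's range is limited). The gripper opens to 87 mm and grips with 3 to 60 N. Pads are 19 mm wide; open, the fingers measure 117 mm over their backs; the gripper's body (75 mm by 190 mm) begins 51 mm behind the grasp point.
Start: joints at [55.72, 30.224, 82.088, -0, 67.689, -10.227], TCP at [0.255, 0.571, 0.231] pointing down, gripper open.
Joint ranges: [-176.69, 176.69], [-43.24, 126.21], [12.49, 139.97], [-82, 262], [0, 151.66], [-163.58, 163.58]. Speed limits (degrees/s): [159.86, 159.86, 180, 180, 180, 180].

## Interface

Orientations are given as a 3x3 rotation matrix whose columns are the frame's x, y, z axes.
In Python, from rig import read_state, imaging, job, spotter gives the robot as it stands.
- The arm moves only by the tool apply_moves, never from a script. Its argument "steps" is a list of rows, each an object of numbers: "x", "y", "z": the shift along the world's x, y, z in mm; "spin": the turn about the world's z in rad. In form: [{"x": .., "y": .., "z": .., "spin": ..}, ...]. A call has 1 to 12 rows; each row shifts and turns the pose as measured when the row begins; what a row does not reach is not made up. A row lasts 1/10 s, in which the tool goes at most 50 mm and 8.59 degrees, less where a joint would pass 70% of its speed; a pose out of reach is approached as far as the arm can. A call is refused whole if a number of a shift passes 50 or a number of a turn 0.15, either way. A call with a gripper value outside its range is refused whole. "grip" is the finger opening in mm, from 0 to 87, set as the call begins (left out, the last holds). The fingers move at their own pace and stop on an object; the grip force is fixed at half the most. Time passes only in rows, so rows that do not move let the fingers close. It gives the time, the measured TCP pose, the force and the opening at its end, in the units of the state.
- read_state(): the state, without advancing time (a new reading comes with each control period).
- imaging.capture(name): name is "scene" or "top"; returns the picture (420x560x3 uint8, red, green, blue); there is no depth.
- imaging.camera_params(name): a dict with "fov_y" (degrees; the focal length in pixels is half the picture's height over the tangent of half this angle, whatever the lens; pixels are square), "cx", "cy" (the principal point, pixels), "R" (3x3) and "t" (3): a world point X has camera coordinates R X + t. Camera axes: x right, y down, z forward; pixel columns grow to the right and rows downward; lengths in m; the calibration is good to about 2 mm. A picture is of the moment at which its call begins. camera_params takes no time and is no camera call.
- job.hand_in(): hands the job in, once; it reports no verdict.
Trained networks look in the newest picture that a camera, given by its name, has taken for a name from the list of things; names that differ only in an ending like _2 or _b are one class to them, and where a whole thing is asked for, a point or a joint stands for the part that bears it (a point fixed in the world has none). Each returns a list of dicts, best first, with "score" (0 to 1); they miss things now and then, are a little off and sometimes report something else, mostly with a low value. They report only what shows in the picture. A call takes as long as a camera call. They do not tell look-alikes from the thing itself.
- spotter.cut_out(name, camera): "mask" (420x560 bool, what is visible of it) and "rect" ([left, top, width, height] in pixels, round what is visible of it).
The state is a dict: "time_s": time; "joint_positions": joint angles; "qvel": joint speeds; "tau": joint torques, N m; "position": TCP position; "tcp_rot": TCP orientation; "force": force on the tool from outside, world axes, zero at the start; "moment": the same for the moment, N m; "opening": opening from 0.0 (shut) to 1.0 (fully open).
Only numpy, scipy, OpenCV 4.12 (cv2) and the standard library are available. Lean on these libraries where they do the work, as an engineer would, in place of code of your own. Each camera call takes 0.05 s, during which the arm holds its last target.

## Task

Lift the dust cap off the hub of the bench positioner by its knob and set it down flat on the bench, knob up. Then take the keyed work post out of its wooden holder, lower it into the hub, turn it back and forth until its key slips into the keyway and push it fully home against the spring, flange flat on the hub. Finish while still gripping the post and pressing it home (the spring lifts it if you let go), and leave the cup, the jar and the ring alone.

Things in the scene. Friction and masses are not known exactly. Their poses are not given: they have to be found in the camera images.
- hub: Bench positioner, fixed: grey round base 140 mm across, 12 mm high, with an upright round hub 70 mm across, its flat steel mouth 60 mm above the bench. Origin: on the axis, at bench level; z up. A screw boss sticks out of the hub's side along its +x, 36 mm up, to 63 mm from the axis. In the mouth: an upright blind bore 24 mm across with one keyway.
- keyway_side (a point): Point on the hub's axis in the plane of its mouth, axes as the hub's. The keyway, a slot 10.5 mm wide, open at the top, full depth, reaching 18 mm from the axis, points along +x (the boss side) give or take 0.4 rad: just where is seen with the cap off, or felt by turning the post under a light push. It is fixed and does not turn while you work.
- ejector (a joint): Spring ejector at the bottom of the hub's bore: travel in m, 0 at rest (its top 26 mm above the bench), growing as it is pressed down; 0.006 with the post fully home. It resists with 6 N at first touch and 9 N at home, more than the post's weight, so the post rises if not held down.
- cap: Loose aluminium dust cap over the hub, 0.12 kg: upside-down dish 80 mm across, skirt 10 mm deep (2 mm play round the hub), top 5 mm thick, with an upright round knob 22 mm across and 30 mm tall. Origin: centre of the skirt's lower edge; z up through the knob (top at 15 mm, knob's end at 45 mm). Origin starts 50 mm above the bench; set down on the bench it is at 0.
- post: Keyed steel work post, 0.3 kg, upright. Origin: centre of its shaft's lower end; z up. Shaft 22 mm across up to 40 mm, end tapered to 17 mm over 3 mm; flange 48 mm across from 40 to 48 mm; square grip block 28 x 28 mm from 48 to 93 mm, faces square to x and y. In the holder the origin is 10 mm above the bench; fully home in the hub (flange on mouth) 20 mm.
- post_key (a point): Lower end of the post's key, on the shaft's side, 12 mm above the post's origin, 14 mm out along the post's +x. The key is 8 mm wide, reaches 16 mm from the axis and runs from 12 mm up to the flange; the plain 12 mm below it enter the bore first. A 10 mm wide lug on the flange's rim, to 34 mm from the axis, sits right above it. Off the keyway, the key stops on the hub's mouth.
- holder: Wooden block 90 x 90 x 50 mm, fixed, with a loose round hole 38 mm across and 46 mm deep in its top, in which the post stands, flange on the block (post's origin 10 mm above the bench). Origin: centre of its underside.
- rod_cup: Bystander: white ceramic cup, 72 mm across, 100 mm high. Origin: centre of its underside.
- flux_jar: Bystander: amber glass jar with a steel lid, 60 mm across, 85 mm high. Origin: centre of its underside.
- scrap_ring: Bystander: dark steel ring lying flat, 64 mm across, 14 mm thick. Origin: centre of its underside.
There are look-alikes about, which are no part of the job. Of the things like the hub, leave any that is green, red or yellow; of the rest the smaller one is meant.

How it is judged (in metres and radians):
On the way, in this order (a step that is already met when the one before it is completed fails the run):
1. the cap is lifted clear of the hub (height (world z) of cap above 0.062 m), for 0.1 s.
2. the cap lies flat on the bench, knob up, let go (height (world z) of cap below 0.006 m and angle between cap's own z axis and vertical below 0.1 rad and contact force between the fingers and cap below 0.05 N and linear speed of cap below 0.01 m/s), for 0.2 s.
3. the post is lifted out of its holder (height (world z) of post above 0.055 m), for 0.1 s.
4. the key has slipped into the keyway (z of post in the frame of hub below 0.042 m and horizontal distance between post and hub below 0.004 m), for 0.1 s.
At the end, for the whole second after the job is handed in: The post is fully home in the hub (within 2.5 mm of flange on mouth, within 4 mm of the hub's axis, upright within 0.06 rad), held there at rest by the gripper's fingers (more than 2 N on it) against the spring; the cap lies at rest flat on the bench, knob up (height (world z) of cap below 0.006 m and angle between cap's own z axis and vertical below 0.1 rad and linear speed of each of cap, post below 0.02 m/s and z of post in the frame of hub below 0.0225 m and horizontal distance between post and hub below 0.004 m and angle between post's own z axis and vertical below 0.06 rad and contact force between the fingers and post above 2 N); the arm keeps its last pose, push and grip.
It fails at once if the cup is moved by more than 30 mm (distance of rod_cup from where it was at the start of the episode above 0.03 m).
It fails at once if the jar is moved by more than 30 mm (distance of flux_jar from where it was at the start of the episode above 0.03 m).
It fails at once if the ring is moved by more than 30 mm (distance of scrap_ring from where it was at the start of the episode above 0.03 m).
It also fails if it takes over 64 s, if anything falls off the work surface, if the arm or the gripper's body presses on something with over 40 N, if the wrist force passes 120 N, or if a joint passes its speed limit or range.

## Working session

There is one attempt and no reset: what is moved stays moved. The work goes in short steps, Python scripts to look and compute and a tool call to move; the robot and the scene stay as the last step left them, time stands still between calls to the robot, and variables do not carry over. Pictures are saved under pics/ and viewed, and the job is handed in when it is done.

Besides the shell and the picture viewer there is one more tool, called after "Call:" in YAML: its name, and indented under it one key for each argument. apply_moves: Moves the arm, as the interface text tells. Its arguments: {"type":"object","properties":{"steps":{"type":"array"},"grip":{"type":"number"}},"required":["steps"]}

```bash
ls; mkdir -p pics; python3 - <<'E'
from rig import read_state, imaging, job, spotter
import cv2,numpy as np
s=read_state();print(s)
for n in("scene","top"):
    im=imaging.capture(n);cv2.imwrite(f"pics/{n}0.png",im[:,:,::-1]);p=imaging.camera_params(n);print(n,p)
E
```

```text
pics
{'time_s': 0.0, 'joint_positions': array([ 5.57215140e+01,  3.02782929e+01,  8.21566293e+01, -7.15566595e-05,
        6.76880791e+01, -1.02281452e+01]), 'qvel': array([-0.04925876, -0.04908044, -0.01251317, -0.03107984,  0.04652037,
       -0.14501617]), 'tau': array([-2.34697491e-04, -4.40036452e+01, -1.76596516e+01,  6.32374990e-02,
        5.81848703e-02, -1.45330782e-04]), 'position': array([0.25428619, 0.57015237, 0.22957748]), 'tcp_rot': array([[ 4.07537428e-01, -1.20814364e-03, -9.13187705e-01],
       [ 9.13186060e-01, -1.77455308e-03,  4.07539041e-01],
       [-2.11286576e-03, -9.99997696e-01,  3.80063131e-04]]), 'force': array([-0.59165182,  1.41279859,  0.86028594]), 'moment': array([-0.04218244,  0.05555262, -0.03503862]), 'opening': 0.9960573530140545}
scene {'fov_y': 50.88517553092306, 'cx': 282.97778026958537, 'cy': 211.33463985223264, 'R': array([[-0.18198242,  0.98306823, -0.02143038],
       [ 0.51028171,  0.07578693, -0.85666149],
       [-0.84053255, -0.16683287, -0.51543363]]), 't': array([ 0.09019196, -0.21804256,  1.60059934])}
top {'fov_y': 53.1918572662598, 'cx': 275.52380528352256, 'cy': 210.4166028773764, 'R': array([[ 0.02682034, -0.9996384 ,  0.00193395],
       [-0.99210508, -0.02685521, -0.12250026],
       [ 0.1225079 ,  0.00136682, -0.9924666 ]]), 't': array([-0.02928846,  0.553482  ,  0.91760527])}
```

View pics/scene0.png

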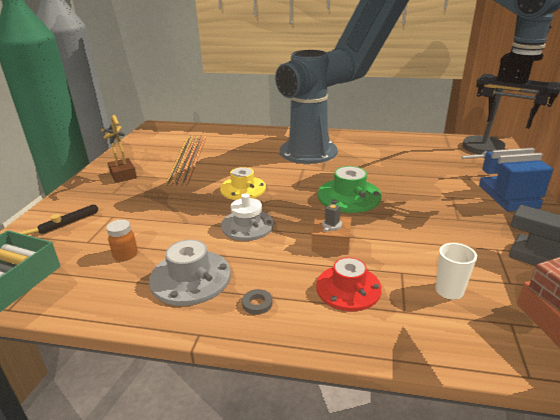

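View pics/top0.png

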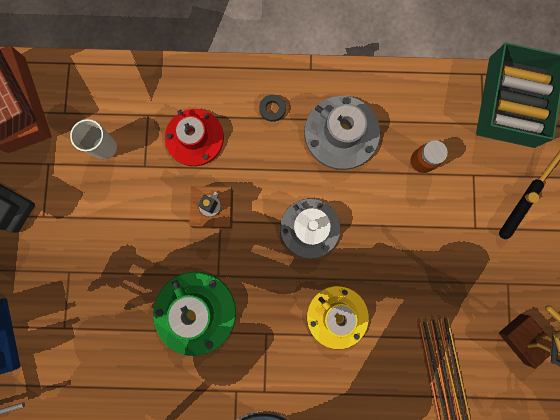

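The capped grey hub is at top (311,227), and the holder with the post is at (210,207). The other grey one is larger and uncapped. Next I'll zoom in and localise.

```bash
cat > h.py <<'E'
from rig import read_state, imaging, job, spotter
import cv2,numpy as np
def K(n):
    p=imaging.camera_params(n);f=210/np.tan(np.radians(p["fov_y"]/2));return p,f
def proj(n,X):
    p,f=K(n);c=np.atleast_2d(X)@p["R"].T+p["t"];return np.c_[p["cx"]+f*c[:,0]/c[:,2],p["cy"]+f*c[:,1]/c[:,2]]
def back(n,u,v,z):
    p,f=K(n);d=p["R"].T@np.array([(u-p["cx"])/f,(v-p["cy"])/f,1]);o=-p["R"].T@p["t"];return o+d*(z-o[2])/d[2]
def crop(n,im,u,v,r,name,s):
    u,v=int(u),int(v);a=im[max(v-r,0):v+r,max(u-r,0):u+r,::-1]
    cv2.imwrite(name,cv2.resize(a,None,fx=s,fy=s,interpolation=cv2.INTER_CUBIC))
E
python3 - <<'E'
from h import *
for n in("scene","top"):
    im=imaging.capture(n)
    for o in("cap","hub","post","holder"):
        for r in spotter.cut_out(o,n)[:6]:
            m=r["mask"];ys,xs=np.nonzero(m);print(n,o,round(r["score"],2),r["rect"],m.sum(),xs.mean().round(1),ys.mean().round(1))
    a=crop(n,im,*((311,227) if n=="top" else (247,218)),36,f"pics/c_hub_{n}.png",8)
    a=crop(n,im,*((210,207) if n=="top" else (333,220)),36,f"pics/c_post_{n}.png",8)
p=cv2.imread
cv2.imwrite("pics/m1.png",cv2.resize(np.vstack([np.hstack([p("pics/c_hub_top.png"),p("pics/c_post_top.png")])]),None,fx=.68,fy=.68))
cv2.imwrite("pics/m2.png",cv2.resize(np.vstack([np.hstack([p("pics/c_hub_scene.png"),p("pics/c_post_scene.png")])]),None,fx=.68,fy=.68))
E
```

```text
scene cap 0.86 [229.7, 195.4, 32.1, 20.7] 548 245.3 207.1
scene hub 0.94 [315.7, 165.9, 65.6, 46.3] 2039 349.4 190.8
scene hub 0.91 [315.0, 256.1, 64.6, 54.3] 2600 348.1 285.7
scene hub 0.83 [217.9, 212.2, 57.3, 28.7] 1149 246.5 226.9
scene hub 0.78 [219.9, 166.5, 48.2, 31.2] 1029 241.6 184.6
scene hub 0.6 [146.4, 240.1, 85.9, 65.0] 3973 188.5 274.3
scene hub 0.42 [231.1, 194.7, 29.8, 21.1] 558 245.0 206.8
scene post 0.97 [319.2, 205.5, 20.7, 28.7] 399 331.4 217.9
scene post 0.57 [241.5, 291.6, 31.2, 24.1] 561 256.0 301.8
scene holder 0.57 [312.8, 214.9, 34.5, 39.1] 1125 330.3 236.7
top cap 0.82 [295.5, 207.7, 33.6, 35.8] 1024 311.6 226.1
top cap 0.25 [281.5, 204.3, 59.0, 53.4] 1779 308.6 229.7
top hub 0.78 [157.0, 271.6, 77.0, 82.5] 5342 194.3 312.8
top hub 0.77 [279.6, 201.3, 60.4, 54.1] 1935 308.1 229.1
top hub 0.64 [307.2, 286.8, 63.8, 60.5] 3092 337.5 317.1
top hub 0.58 [163.1, 108.0, 62.0, 60.2] 2654 193.9 137.0
top hub 0.56 [306.8, 95.8, 69.8, 73.3] 4387 341.7 132.5
top post 0.74 [195.0, 191.8, 23.6, 24.5] 372 209.5 205.6
top holder 0.72 [188.3, 189.0, 47.5, 41.8] 1418 211.4 207.4
top holder 0.31 [283.0, 197.3, 57.3, 62.6] 1895 308.9 228.7
```

View pics/m1.png

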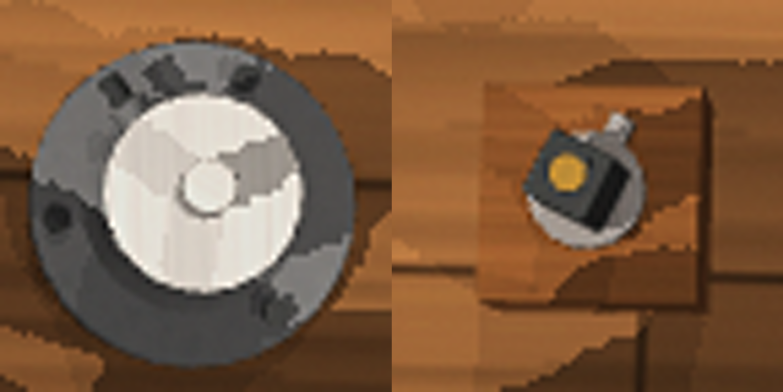

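View pics/m2.png

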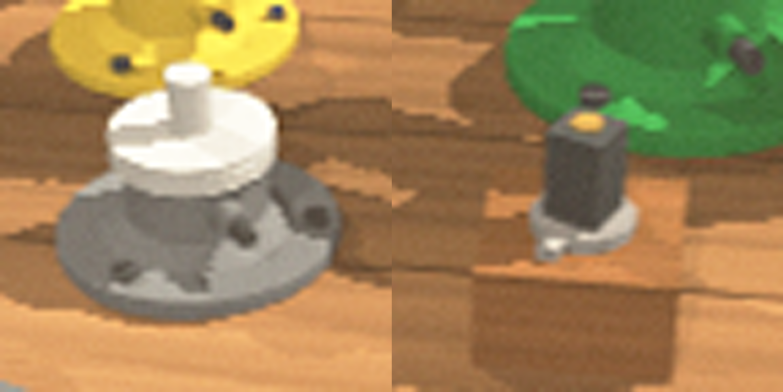

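```bash
python3 - <<'E'
from h import *
z=5.44
T=lambda x,y,o:(o[0]+x/z-.5+.5/1,o[1]+y/z)
oh=(275,191);op=(174,171)
A=lambda nm,x,y,o,h,n="top":print(nm,n,np.round(back(n,o[0]+x/z,o[1]+y/z,h)*1000,1))
A("cap",203,193,oh,.065);A("knob",209,186,oh,.095);A("base",190,203,oh,.012)
A("boss",165,72,oh,.038)
os=(247-36,218-36)
A("knob",187,71,os,.095,"scene");A("base",198,230,os,.012,"scene");A("boss",245,232,os,.036,"scene")
A("post",567-391.7,172,op,.103);A("flange",587-391.7,192,op,.058);A("lug",622-391.7,122,op,.058)
A("hold",596-391.7,195,op,.05)
op2=(333-36,220-36)
A("post",587-391.7,121,op2,.103,"scene");A("flange",584-391.7,213,op2,.058,"scene");A("lug",546-391.7,244,op2,.058,"scene")
for nm,x,y in(("TL",563,130),("TR",627,172),("BR",595,228),("BL",527,192)):A(nm,x-391.7,y,op,.103)
E
```

```text
cap top [517.1 -95.7  65. ]
knob top [517.3 -95.4  95. ]
base top [517.3 -94.9  12. ]
boss top [569.5 -81.4  38. ]
knob scene [518.6 -91.7  95. ]
base scene [527.7 -89.4  12. ]
boss scene [562.2 -56.3  36. ]
post top [558.2 132.  103. ]
flange top [556.4 131.   58. ]
lug top [585.6 118.1  58. ]
hold top [556.3 128.6  50. ]
post scene [556.2 135.1 103. ]
flange scene [561.  135.8  58. ]
lug scene [588.7 121.6  58. ]
TL top [574.6 134.3 103. ]
TR top [558.8 108.7 103. ]
BR top [536.6 120.1 103. ]
BL top [549.9 147.1 103. ]
```

Call:
apply_moves:
  steps:
    - {"x":16,"y":-44,"z":0,"spin":0}
    - {"x":16,"y":-44,"z":0,"spin":0}
    - {"x":16,"y":-44,"z":0,"spin":0}
    - {"x":16,"y":-44,"z":0,"spin":0}
    - {"x":16,"y":-44,"z":0,"spin":0}
    - {"x":16,"y":-44,"z":0,"spin":0}
    - {"x":16,"y":-44,"z":0,"spin":0}
    - {"x":16,"y":-44,"z":0,"spin":0}
    - {"x":16,"y":-44,"z":0,"spin":0}
    - {"x":16,"y":-44,"z":0,"spin":0}
    - {"x":16,"y":-44,"z":0,"spin":0}
    - {"x":16,"y":-44,"z":0,"spin":0}
  grip: 60

```text
time_s: 1.8
position: [0.4513, 0.03, 0.2338]
tcp_rot: [[0.396, 0.014, -0.918], [0.918, 0.008, 0.396], [0.013, -1.0, -0.009]]
force: [0.6, 0.3, 0.5]
opening: 0.69
```

Call:
apply_moves:
  steps:
    - {"x":22,"y":-40,"z":-20,"spin":0}
    - {"x":22,"y":-40,"z":-20,"spin":0}
    - {"x":18,"y":-36,"z":-25,"spin":0}
    - {"x":3,"y":-6,"z":-20,"spin":0}
    - {"x":0,"y":0,"z":0,"spin":0}
    - {"x":0,"y":0,"z":0,"spin":0}

```text
time_s: 2.4
position: [0.5224, -0.1031, 0.1502]
tcp_rot: [[0.405, 0.027, -0.914], [0.914, 0.003, 0.405], [0.014, -1.0, -0.024]]
force: [-0.0, 0.1, 0.3]
opening: 0.694
```

Call:
apply_moves:
  steps:
    - {"x":-4,"y":8,"z":-20,"spin":0}
    - {"x":0,"y":0,"z":0,"spin":0}
    - {"x":0,"y":0,"z":0,"spin":0}

```text
time_s: 2.7
position: [0.5192, -0.0931, 0.1336]
tcp_rot: [[0.402, 0.032, -0.915], [0.915, 0.001, 0.402], [0.014, -0.999, -0.028]]
force: [-0.7, -0.6, -0.2]
opening: 0.689
```

```bash
python3 - <<'E'
from h import *
for n in("scene","top"):
    im=imaging.capture(n); s=read_state();print(s["position"],s["tcp_rot"][:,1])
    u,v=proj(n,[[.518,-.094,.09]])[0];crop(n,im,u,v,60,f"pics/a_{n}.png",3.3)
    print(u,v)
cv2.imwrite("pics/m3.png",np.hstack([cv2.imread("pics/a_scene.png"),cv2.imread("pics/a_top.png")]))
E
```

```text
[ 0.518712   -0.09285653  0.13351043] [ 0.03065668  0.00194314 -0.99952808]
244.6874415809838 196.572828300539
[ 0.51891096 -0.09318524  0.13348417] [ 0.03107491  0.00166381 -0.99951567]
312.5669673655735 225.03305584455694
```

View pics/m3.png

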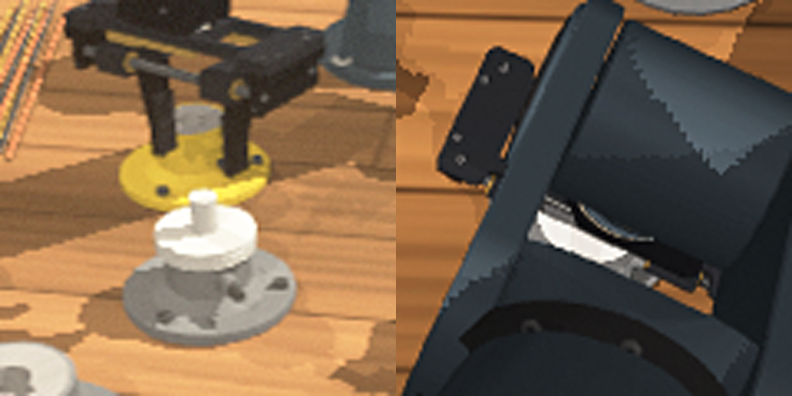

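Call:
apply_moves:
  steps:
    - {"x":-1,"y":-1,"z":-20,"spin":0}
    - {"x":0,"y":0,"z":-20,"spin":0}
    - {"x":0,"y":0,"z":-13,"spin":0}
    - {"x":0,"y":0,"z":0,"spin":0}

```text
time_s: 3.2
position: [0.522, -0.0948, 0.0846]
tcp_rot: [[0.4, 0.042, -0.916], [0.916, -0.003, 0.4], [0.014, -0.999, -0.04]]
force: [0.4, -0.4, -0.1]
opening: 0.687
```

```bash
python3 - <<'E'
from h import *
n="scene"
im=imaging.capture(n); s=read_state();print(s["position"],s["tcp_rot"],s["force"])
u,v=proj(n,[[.518,-.094,.09]])[0];crop(n,im,u,v,50,f"pics/b.png",5)
E
```

```text
[ 0.52257841 -0.09505413  0.08532609] [[ 0.40003089  0.04383096 -0.91545297]
 [ 0.91639283 -0.00373669  0.40026268]
 [ 0.01412313 -0.99903197 -0.04166117]] [-0.2099907  -0.24440564  0.58834536]
```

View pics/b.png

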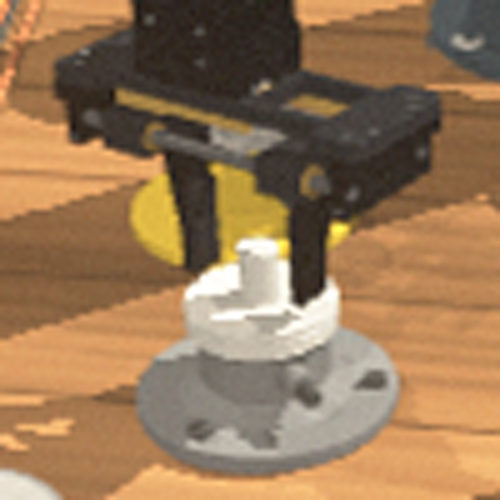

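Call:
apply_moves:
  steps:
    - {"x":-4,"y":0.5,"z":-4,"spin":0}
    - {"x":0,"y":0,"z":-3,"spin":0}
    - {"x":0,"y":0,"z":0,"spin":0}
    - {"x":0,"y":0,"z":0,"spin":0}

```text
time_s: 3.65
position: [0.5202, -0.0951, 0.081]
tcp_rot: [[0.399, 0.049, -0.915], [0.917, -0.006, 0.4], [0.014, -0.999, -0.048]]
force: [-0.8, 0.7, 0.6]
opening: 0.692
```

Call:
apply_moves:
  steps:
    - {"x":0,"y":0,"z":0,"spin":0}
    - {"x":0,"y":0,"z":0,"spin":0}
    - {"x":0,"y":0,"z":0,"spin":0}
    - {"x":0,"y":0,"z":0,"spin":0}

```text
time_s: 4.05
position: [0.5207, -0.0954, 0.0816]
tcp_rot: [[0.399, 0.051, -0.915], [0.917, -0.007, 0.4], [0.014, -0.999, -0.049]]
force: [0.6, -0.7, 0.6]
opening: 0.69
```

Call:
apply_moves:
  steps:
    - {"x":-2,"y":1,"z":-4,"spin":0}
    - {"x":0,"y":0,"z":0,"spin":0}
    - {"x":0,"y":0,"z":0,"spin":0}
    - {"x":0,"y":0,"z":0,"spin":0}
    - {"x":0,"y":0,"z":0,"spin":0}
    - {"x":0,"y":0,"z":0,"spin":0}
  grip: 0

```text
time_s: 4.65
position: [0.5183, -0.0942, 0.077]
tcp_rot: [[0.399, 0.05, -0.915], [0.917, -0.006, 0.4], [0.014, -0.999, -0.048]]
force: [-1.6, 0.0, 0.9]
opening: 0.243
```

Call:
apply_moves:
  steps:
    - {"x":0,"y":0,"z":8,"spin":0}
    - {"x":0,"y":0,"z":10,"spin":0}
    - {"x":0,"y":0,"z":15,"spin":0}
    - {"x":0,"y":0,"z":15,"spin":0}
    - {"x":0,"y":0,"z":0,"spin":0}
    - {"x":0,"y":0,"z":0,"spin":0}

```text
time_s: 5.25
position: [0.5178, -0.094, 0.129]
tcp_rot: [[0.399, 0.05, -0.915], [0.917, -0.006, 0.4], [0.014, -0.999, -0.048]]
force: [-0.3, -0.6, -1.6]
opening: 0.244
```

```bash
python3 - <<'E'
from h import *
n="scene"
im=imaging.capture(n); s=read_state();print(s["position"],s["tcp_rot"],s["force"])
u,v=proj(n,[[.518,-.094,.09]])[0];crop(n,im,u,v,50,f"pics/b2.png",5)
E
```

```text
[ 0.51791863 -0.09396403  0.12887828] [[ 0.39939015  0.05001266 -0.91541589]
 [ 0.91667217 -0.00639615  0.39958881]
 [ 0.01412937 -0.9987281  -0.04839977]] [-0.13634261  0.16396718 -1.08599686]
```

View pics/b2.png

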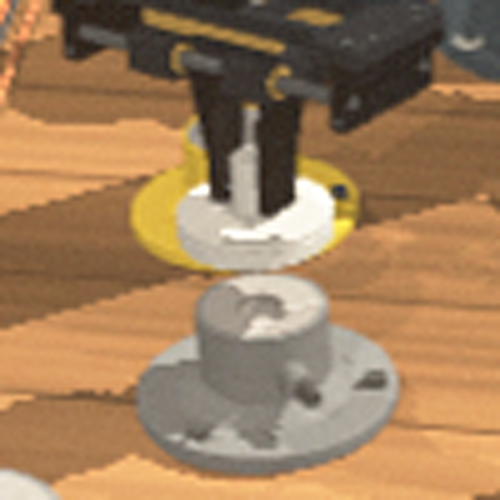

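Call:
apply_moves:
  steps:
    - {"x":-12,"y":15,"z":0,"spin":0}
    - {"x":-12,"y":15,"z":0,"spin":0}
    - {"x":-12,"y":15,"z":0,"spin":0}
    - {"x":-12,"y":15,"z":0,"spin":0}
    - {"x":-12,"y":15,"z":0,"spin":0}
    - {"x":-12,"y":15,"z":0,"spin":0}
    - {"x":-12,"y":15,"z":0,"spin":0}
    - {"x":0,"y":8,"z":0,"spin":0}
    - {"x":0,"y":0,"z":0,"spin":0}

```text
time_s: 6.2
position: [0.4287, 0.0223, 0.1247]
tcp_rot: [[0.402, 0.043, -0.915], [0.916, -0.005, 0.402], [0.012, -0.999, -0.041]]
force: [-0.3, 0.1, -0.4]
opening: 0.244
```

Now I'll descend in small steps; the TCP should read about 27 mm on contact.

Call:
apply_moves:
  steps:
    - {"x":0,"y":0,"z":-15,"spin":0}
    - {"x":0,"y":0,"z":-15,"spin":0}
    - {"x":0,"y":0,"z":-15,"spin":0}
    - {"x":0,"y":0,"z":-15,"spin":0}
    - {"x":0,"y":0,"z":-15,"spin":0}
    - {"x":0,"y":0,"z":-10,"spin":0}
    - {"x":0,"y":0,"z":0,"spin":0}

```text
time_s: 6.9
position: [0.4401, 0.0173, 0.0359]
tcp_rot: [[0.402, 0.057, -0.914], [0.916, -0.009, 0.402], [0.014, -0.998, -0.056]]
force: [0.1, 0.5, -1.5]
opening: 0.246
```

```bash
python3 - <<'E'
from h import *
n="scene"
im=imaging.capture(n); s=read_state();print(s["position"],s["tcp_rot"],s["force"])
u,v=proj(n,[[.46,-.02,.05]])[0];crop(n,im,u,v,60,f"pics/b3.png",5)
im=imaging.capture("top");u,v=proj("top",[[.518,-.094,.06]])[0];crop(n,im,u,v,40,f"pics/b3t.png",7)
E
```

```text
[0.44045946 0.01722516 0.03641034] [[ 0.40188412  0.05821952 -0.91383787]
 [ 0.91557282 -0.00954715  0.40203887]
 [ 0.01468197 -0.99825815 -0.05714106]] [ 0.53373498 -0.39168563 -1.31647363]
```

View pics/b3.png

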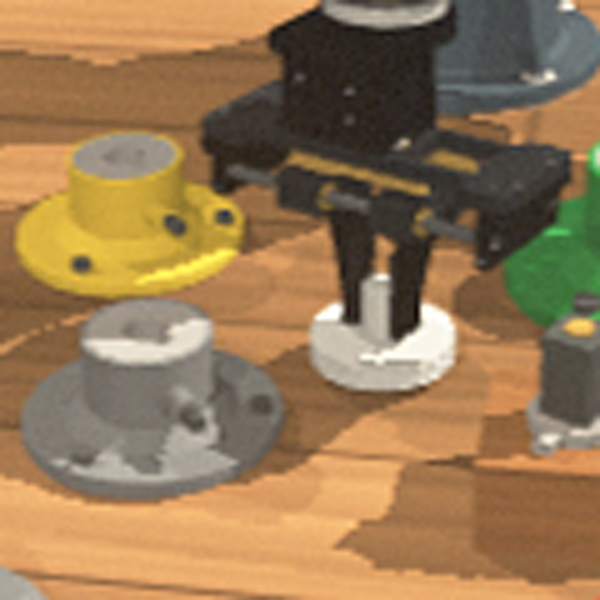

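View pics/b3t.png

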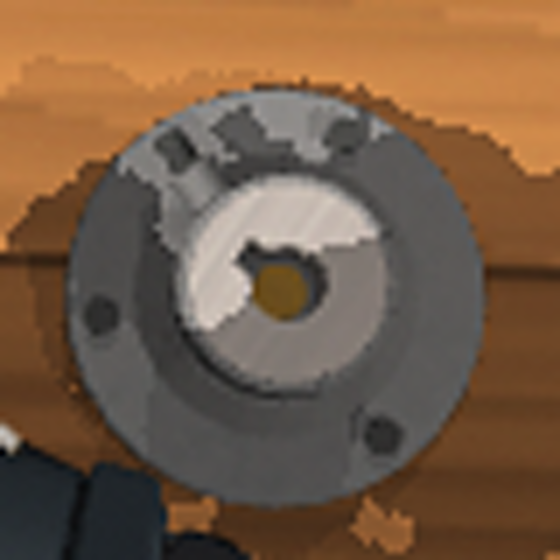

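```bash
python3 - <<'E'
from h import *
u,v=proj("top",[[.518,-.094,.06]])[0];o=int(u)-40,int(v)-40
P=lambda x,y,z:back("top",o[0]+x/7-.5+.5/7,o[1]+y/7-.5+.5/7,z)[:2]*1000
c=P(284,284,.06);k=P(249,252,.06);b=P(178,150,.036);bo=P(290,288,.06)
for q in(c,bo,k,b,P(275,297,.012)):print(q.round(1),np.degrees(np.arctan2(*(q-c)[::-1])).round(1),np.linalg.norm(q-c).round(1))
E
```

```text
[518.2 -93.6] 0.0 0.0
[517.  -95.5] -122.4 2.3
[528.  -82.4] 48.8 14.8
[562.9 -60.6] 36.4 55.6
[518.  -94.7] -98.1 1.2
```

Call:
apply_moves:
  steps:
    - {"x":0,"y":0,"z":-4,"spin":0}
    - {"x":0,"y":0,"z":-3,"spin":0}
    - {"x":0,"y":0,"z":-1,"spin":0}
    - {"x":0,"y":0,"z":0,"spin":0}

```text
time_s: 7.4
position: [0.4423, 0.0167, 0.0298]
tcp_rot: [[0.402, 0.063, -0.914], [0.916, -0.011, 0.402], [0.016, -0.998, -0.062]]
force: [0.3, 0.8, -1.5]
opening: 0.24
```

Call:
apply_moves:
  steps:
    - {"x":0,"y":0,"z":-1.5,"spin":0}
    - {"x":0,"y":0,"z":-1.5,"spin":0}
    - {"x":0,"y":0,"z":0,"spin":0}

```text
time_s: 7.7
position: [0.4427, 0.0167, 0.0273]
tcp_rot: [[0.402, 0.065, -0.914], [0.916, -0.011, 0.402], [0.016, -0.998, -0.064]]
force: [0.5, -0.0, 0.8]
opening: 0.242
```

Call:
apply_moves:
  steps:
    - {"x":0,"y":0,"z":-1,"spin":0}
    - {"x":0,"y":0,"z":-1,"spin":0}
    - {"x":0,"y":0,"z":0,"spin":0}

```text
time_s: 8.0
position: [0.4427, 0.0167, 0.0274]
tcp_rot: [[0.401, 0.067, -0.914], [0.916, -0.012, 0.401], [0.016, -0.998, -0.066]]
force: [-0.3, 0.5, 0.6]
opening: 0.243
```

Call:
apply_moves:
  steps:
    - {"x":0,"y":0,"z":0,"spin":0}
    - {"x":0,"y":0,"z":0,"spin":0}
    - {"x":0,"y":0,"z":0,"spin":0}
    - {"x":0,"y":0,"z":0,"spin":0}
    - {"x":0,"y":0,"z":0,"spin":0}
  grip: 60

```text
time_s: 8.5
position: [0.443, 0.0167, 0.0272]
tcp_rot: [[0.401, 0.067, -0.914], [0.916, -0.012, 0.401], [0.016, -0.998, -0.066]]
force: [0.6, -0.6, 0.7]
opening: 0.612
```

Call:
apply_moves:
  steps:
    - {"x":0,"y":0,"z":15,"spin":0}
    - {"x":0,"y":0,"z":20,"spin":0}
    - {"x":0,"y":0,"z":30,"spin":0}
    - {"x":0,"y":0,"z":30,"spin":0}
    - {"x":0,"y":0,"z":30,"spin":0}
    - {"x":0,"y":0,"z":0,"spin":0}

```text
time_s: 9.1
position: [0.4414, 0.017, 0.1548]
tcp_rot: [[0.402, 0.062, -0.914], [0.916, -0.01, 0.402], [0.015, -0.998, -0.061]]
force: [-0.6, 0.4, 0.0]
opening: 0.689
```

```bash
python3 - <<'E'
from h import *
n="scene"
im=imaging.capture(n); s=read_state();print(s["position"],s["tcp_rot"],s["force"],s["joint_positions"])
u,v=proj(n,[[.46,-.02,.05]])[0];crop(n,im,u,v,60,f"pics/b4.png",5)
E
```

```text
[0.44029603 0.01711526 0.15332185] [[ 0.40181695  0.05920358 -0.91380418]
 [ 0.91560062 -0.00986134  0.40196798]
 [ 0.01478661 -0.99819722 -0.05816928]] [ 0.61219077 -0.02647168 -0.07791855] [-12.49169027  22.81397691 114.71014553   0.28906346  39.04013167
 -78.9915182 ]
```

View pics/b4.png

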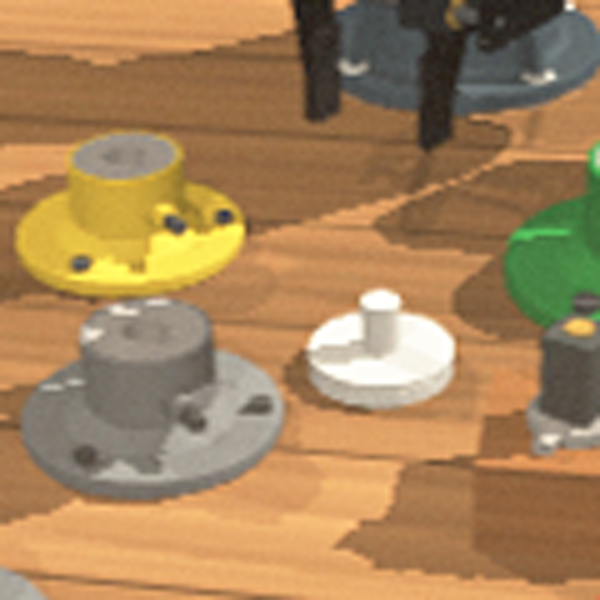

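Call:
apply_moves:
  steps:
    - {"x":10,"y":10,"z":0,"spin":-0.145}
    - {"x":10,"y":10,"z":0,"spin":-0.145}
    - {"x":10,"y":10,"z":0,"spin":-0.145}
    - {"x":10,"y":10,"z":0,"spin":-0.145}
    - {"x":10,"y":10,"z":0,"spin":-0.145}
    - {"x":10,"y":10,"z":0,"spin":-0.145}
    - {"x":10,"y":10,"z":0,"spin":-0.145}
    - {"x":10,"y":10,"z":0,"spin":-0.145}
    - {"x":10,"y":10,"z":0,"spin":-0.145}
    - {"x":10,"y":10,"z":0,"spin":-0.145}
    - {"x":10,"y":10,"z":0,"spin":-0.145}
    - {"x":0,"y":0,"z":0,"spin":0}
  grip: 70

```text
time_s: 10.35
position: [0.5408, 0.1317, 0.1327]
tcp_rot: [[0.881, -0.04, 0.472], [-0.473, -0.037, 0.88], [-0.018, -0.998, -0.052]]
force: [-0.1, -0.3, 0.4]
opening: 0.807
```

Call:
apply_moves:
  steps:
    - {"x":8,"y":0,"z":5,"spin":0.03}
    - {"x":8,"y":0,"z":5,"spin":0}
    - {"x":1,"y":0,"z":0,"spin":0}
    - {"x":0,"y":0,"z":0,"spin":0}

```text
time_s: 10.75
position: [0.5532, 0.1304, 0.1378]
tcp_rot: [[0.899, -0.052, 0.436], [-0.438, -0.04, 0.898], [-0.029, -0.998, -0.059]]
force: [0.4, 0.9, 0.1]
opening: 0.802
```

```bash
python3 - <<'E'
from h import *
s=read_state();print(s["position"],s["tcp_rot"])
for n in("scene","top"):
    im=imaging.capture(n)
    u,v=proj(n,[[.557,.132,.09]])[0];crop(n,im,u,v,40,f"pics/c_{n}.png",5);print(u,v)
cv2.imwrite("pics/m5.png",np.hstack([cv2.imread("pics/c_scene.png"),cv2.imread("pics/c_top.png")]))
E
```

```text
[0.55323806 0.13035962 0.13777732] [[ 0.89857384 -0.051668    0.43576998]
 [-0.43787467 -0.04034352  0.89813038]
 [-0.02882411 -0.9978491  -0.05887575]]
331.3765766869559 210.95658024336933
207.17205732287192 204.01285518860445
```

View pics/m5.png

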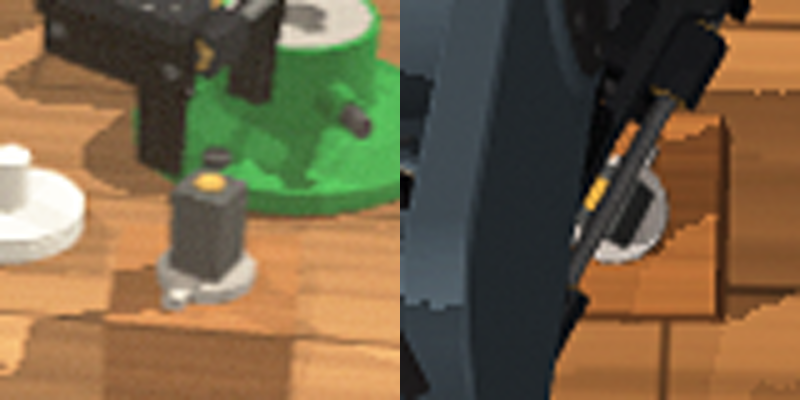

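Call:
apply_moves:
  steps:
    - {"x":0,"y":0,"z":15,"spin":0}
    - {"x":0,"y":0,"z":15,"spin":0}
    - {"x":0,"y":0,"z":15,"spin":0}
    - {"x":0,"y":0,"z":15,"spin":0}
    - {"x":0,"y":0,"z":15,"spin":0}
    - {"x":0,"y":0,"z":0,"spin":0}

```text
time_s: 11.45
position: [0.5488, 0.1295, 0.2141]
tcp_rot: [[0.899, -0.058, 0.435], [-0.437, -0.041, 0.898], [-0.034, -0.998, -0.062]]
force: [0.0, -0.3, -0.2]
opening: 0.802
```

Call:
apply_moves:
  steps:
    - {"x":0,"y":0,"z":-15,"spin":0}
    - {"x":0,"y":0,"z":-15,"spin":0}
    - {"x":0,"y":0,"z":-15,"spin":0}
    - {"x":0,"y":0,"z":-15,"spin":0}
    - {"x":0,"y":0,"z":-10,"spin":0}
    - {"x":0,"y":0,"z":0,"spin":0}

```text
time_s: 12.05
position: [0.5455, 0.129, 0.1393]
tcp_rot: [[0.899, -0.061, 0.434], [-0.437, -0.041, 0.899], [-0.037, -0.997, -0.063]]
force: [0.2, 0.1, 0.2]
opening: 0.804
```

Call:
apply_moves:
  steps:
    - {"x":0,"y":0,"z":0,"spin":0}
    - {"x":0,"y":0,"z":0,"spin":0}
    - {"x":0,"y":0,"z":0,"spin":0}
    - {"x":0,"y":0,"z":0,"spin":0}
    - {"x":0,"y":0,"z":0,"spin":0}
    - {"x":0,"y":0,"z":0,"spin":0}

```text
time_s: 12.65
position: [0.5468, 0.1291, 0.1411]
tcp_rot: [[0.899, -0.057, 0.434], [-0.437, -0.041, 0.899], [-0.033, -0.998, -0.061]]
force: [0.5, -0.4, -0.1]
opening: 0.8
```

```bash
python3 - <<'E'
from h import *
s=read_state();print(s["position"],s["tcp_rot"][:,1],s["joint_positions"],s["tau"],s["qvel"])
E
```

```text
[0.54679461 0.1290797  0.14112643] [-0.05665634 -0.04066637 -0.99756519] [ 3.04861263 33.58690655 93.25209059 -2.58233187 56.55759412 30.37914987] [-2.58419117e-03 -4.23048413e+01 -1.34240931e+01 -4.04497166e-02
  2.07679351e-01 -4.80177099e-03] [ 0.05989364 -0.30029269 -0.042842   -0.05672924  0.10466098 -0.027745  ]
```

Call:
apply_moves:
  steps:
    - {"x":10,"y":0,"z":0,"spin":0}

```text
time_s: 12.75
position: [0.5558, 0.1292, 0.1413]
tcp_rot: [[0.899, -0.058, 0.434], [-0.436, -0.041, 0.899], [-0.035, -0.997, -0.062]]
force: [0.1, -0.3, 0.0]
opening: 0.805
```

Call:
apply_moves:
  steps:
    - {"x":0,"y":0,"z":0,"spin":0}

```text
time_s: 12.85
position: [0.558, 0.1291, 0.1417]
tcp_rot: [[0.899, -0.055, 0.434], [-0.437, -0.041, 0.899], [-0.032, -0.998, -0.061]]
force: [0.6, -0.2, -0.3]
opening: 0.805
```

Call:
apply_moves:
  steps:
    - {"x":0,"y":0,"z":0,"spin":0}

```text
time_s: 12.95
position: [0.5583, 0.1291, 0.1416]
tcp_rot: [[0.899, -0.055, 0.434], [-0.437, -0.041, 0.899], [-0.032, -0.998, -0.061]]
force: [-0.4, 0.6, 0.0]
opening: 0.805
```

```bash
python3 - <<'E'
from h import *
s=read_state();print(s["position"],s["tcp_rot"][:,1],s["joint_positions"],s["tau"],s["qvel"])
E
```

```text
[0.55827428 0.12912985 0.14160909] [-0.05518313 -0.04058246 -0.99765118] [ 2.99321527 34.22770018 91.6456099  -2.56013522 57.43563588 30.2784061 ] [-7.62014114e-02 -4.33010674e+01 -1.40045723e+01 -4.34814859e-02
  1.70357795e-01 -4.07144573e-03] [-0.19165648  0.38677541 -1.47402053 -0.08322528 -0.55161516 -0.04677726]
```

Call:
apply_moves:
  steps:
    - {"x":-0.3,"y":0.4,"z":-2,"spin":0}
    - {"x":-0.3,"y":0.4,"z":-2,"spin":0}
    - {"x":-0.3,"y":0.4,"z":-2,"spin":0}
    - {"x":-0.3,"y":0.4,"z":-2,"spin":0}
    - {"x":-0.3,"y":0.4,"z":-2,"spin":0}
    - {"x":-0.3,"y":0.4,"z":-2,"spin":0}
    - {"x":-0.3,"y":0.4,"z":-2,"spin":0}
    - {"x":-0.3,"y":0.4,"z":-2,"spin":0}
    - {"x":-0.3,"y":0,"z":-2,"spin":0}
    - {"x":-0.3,"y":0,"z":-2,"spin":0}
    - {"x":-0.3,"y":0,"z":-2,"spin":0}
    - {"x":-0.3,"y":0,"z":-2,"spin":0}

```text
time_s: 14.15
position: [0.5539, 0.1326, 0.1152]
tcp_rot: [[0.899, -0.056, 0.434], [-0.436, -0.041, 0.899], [-0.033, -0.998, -0.061]]
force: [-0.4, -0.4, -0.7]
opening: 0.804
```

Call:
apply_moves:
  steps:
    - {"x":0,"y":0,"z":0,"spin":0}
    - {"x":0,"y":0,"z":0,"spin":0}
    - {"x":0,"y":0,"z":0,"spin":0}
    - {"x":0,"y":0,"z":0,"spin":0}
    - {"x":0,"y":0,"z":0,"spin":0}
    - {"x":0,"y":0,"z":0,"spin":0}
    - {"x":0,"y":0,"z":0,"spin":0}
    - {"x":0,"y":0,"z":0,"spin":0}
    - {"x":0,"y":0,"z":0,"spin":0}
    - {"x":0,"y":0,"z":0,"spin":0}
    - {"x":0,"y":0,"z":0,"spin":0}
    - {"x":0,"y":0,"z":0,"spin":0}

```text
time_s: 15.35
position: [0.554, 0.1326, 0.1153]
tcp_rot: [[0.899, -0.056, 0.434], [-0.437, -0.041, 0.899], [-0.033, -0.998, -0.061]]
force: [-0.2, 0.2, 0.2]
opening: 0.804
```

Call:
apply_moves:
  steps:
    - {"x":0,"y":0,"z":15,"spin":0}
    - {"x":0,"y":-40,"z":0,"spin":0}
    - {"x":0,"y":-40,"z":0,"spin":0}
    - {"x":0,"y":0,"z":0,"spin":0}
    - {"x":0,"y":0,"z":0,"spin":0}
    - {"x":0,"y":0,"z":0,"spin":0}

```text
time_s: 15.95
position: [0.5545, 0.0516, 0.1308]
tcp_rot: [[0.9, -0.054, 0.432], [-0.434, -0.04, 0.9], [-0.032, -0.998, -0.06]]
force: [-0.3, -0.6, -0.0]
opening: 0.803
```

Call:
apply_moves:
  steps:
    - {"x":0,"y":20,"z":0,"spin":0}
    - {"x":0,"y":20,"z":0,"spin":0}
    - {"x":0,"y":20,"z":0,"spin":0}
    - {"x":2,"y":20,"z":0,"spin":0}
    - {"x":1,"y":0,"z":-12,"spin":0}
    - {"x":0,"y":0,"z":-12,"spin":0}
    - {"x":0,"y":0,"z":0,"spin":0}
    - {"x":0,"y":0,"z":0,"spin":0}

```text
time_s: 16.75
position: [0.5552, 0.1395, 0.1034]
tcp_rot: [[0.903, -0.057, 0.426], [-0.428, -0.041, 0.903], [-0.034, -0.998, -0.061]]
force: [0.8, -0.9, 1.0]
opening: 0.802
```

Call:
apply_moves:
  steps:
    - {"x":2,"y":-4,"z":0,"spin":0}
    - {"x":1,"y":-2,"z":0,"spin":0}
    - {"x":0,"y":0,"z":-8,"spin":0}
    - {"x":0,"y":0,"z":-8,"spin":0}
    - {"x":0,"y":0,"z":-8,"spin":0}
    - {"x":0,"y":0,"z":0,"spin":0}
    - {"x":0,"y":0,"z":0,"spin":0}

```text
time_s: 17.45
position: [0.5588, 0.1303, 0.0772]
tcp_rot: [[0.901, -0.058, 0.429], [-0.432, -0.041, 0.901], [-0.035, -0.997, -0.062]]
force: [-0.0, 0.1, 0.6]
opening: 0.807
```

```bash
python3 - <<'E'
from h import *
s=read_state();print(s["position"],s["tcp_rot"])
for n in("scene","top"):
    im=imaging.capture(n)
    u,v=proj(n,[[.557,.132,.09]])[0];crop(n,im,u,v,40,f"pics/c_{n}.png",5);print(u,v)
cv2.imwrite("pics/m6.png",np.hstack([cv2.imread("pics/c_scene.png"),cv2.imread("pics/c_top.png")]))
E
```

```text
[0.5587641  0.13026609 0.07720248] [[ 0.90143179 -0.05786493  0.42903656]
 [-0.43153357 -0.04081809  0.90117294]
 [-0.03463386 -0.99748962 -0.06176538]]
331.3765766869559 210.95658024336933
207.17205732287192 204.01285518860445
```

View pics/m6.png

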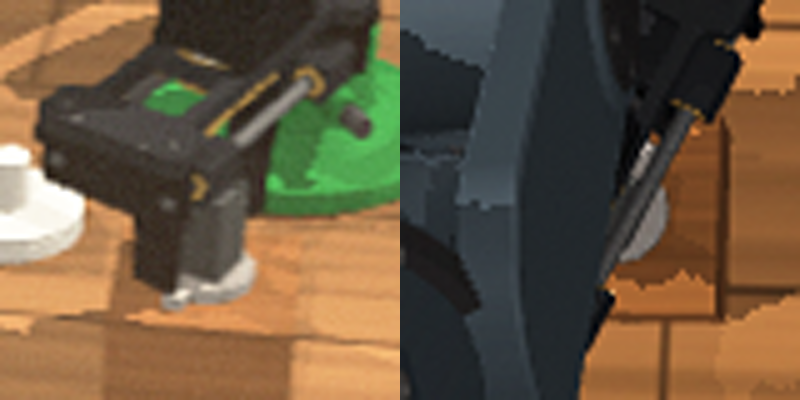

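Call:
apply_moves:
  steps:
    - {"x":-0.5,"y":2,"z":0,"spin":0}
    - {"x":0,"y":0,"z":0,"spin":0}
    - {"x":0,"y":0,"z":0,"spin":0}
    - {"x":0,"y":0,"z":0,"spin":0}
    - {"x":0,"y":0,"z":0,"spin":0}
    - {"x":0,"y":0,"z":0,"spin":0}
    - {"x":0,"y":0,"z":0,"spin":0}
  grip: 0

```text
time_s: 18.25
position: [0.5587, 0.1331, 0.0787]
tcp_rot: [[0.902, -0.056, 0.428], [-0.431, -0.041, 0.902], [-0.033, -0.998, -0.061]]
force: [-1.2, 0.2, -0.1]
opening: 0.323
```

Call:
apply_moves:
  steps:
    - {"x":0,"y":0,"z":-2,"spin":0}
    - {"x":0,"y":0,"z":-2,"spin":0}
    - {"x":0,"y":0,"z":-2,"spin":0}
    - {"x":0,"y":0,"z":-2,"spin":0}

```text
time_s: 18.65
position: [0.5586, 0.1331, 0.0785]
tcp_rot: [[0.902, -0.054, 0.427], [-0.43, -0.042, 0.902], [-0.031, -0.998, -0.061]]
force: [-3.0, 0.1, 12.3]
opening: 0.325
```

Call:
apply_moves:
  steps:
    - {"x":0,"y":0,"z":-4,"spin":0}
    - {"x":0,"y":0,"z":-4,"spin":0}
    - {"x":0,"y":0,"z":-4,"spin":0}
    - {"x":0,"y":0,"z":-4,"spin":0}
    - {"x":0,"y":0,"z":-4,"spin":0}
    - {"x":0,"y":0,"z":-4,"spin":0}
    - {"x":0,"y":0,"z":-4,"spin":0}
    - {"x":0,"y":0,"z":-4,"spin":0}

```text
time_s: 19.45
position: [0.5586, 0.1331, 0.0783]
tcp_rot: [[0.904, -0.047, 0.425], [-0.427, -0.047, 0.903], [-0.022, -0.998, -0.063]]
force: [-6.8, 0.5, 25.4]
opening: 0.324
```

Call:
apply_moves:
  steps:
    - {"x":0,"y":0,"z":-4,"spin":0}
    - {"x":0,"y":0,"z":-4,"spin":0}
    - {"x":0,"y":0,"z":-4,"spin":0}
    - {"x":0,"y":0,"z":-4,"spin":0}
    - {"x":0,"y":0,"z":-4,"spin":0}
    - {"x":0,"y":0,"z":-4,"spin":0}
    - {"x":0,"y":0,"z":-4,"spin":0}
    - {"x":0,"y":0,"z":-4,"spin":0}

```text
time_s: 20.25
position: [0.5586, 0.133, 0.0782]
tcp_rot: [[0.905, -0.038, 0.423], [-0.424, -0.052, 0.904], [-0.012, -0.998, -0.063]]
force: [-7.1, -0.6, 25.1]
opening: 0.323
```

Call:
apply_moves:
  steps:
    - {"x":0,"y":0,"z":5,"spin":0}
    - {"x":0,"y":0,"z":10,"spin":0}
    - {"x":0,"y":0,"z":12,"spin":0}
    - {"x":0,"y":0,"z":12,"spin":0}
    - {"x":0,"y":0,"z":12,"spin":0}
    - {"x":0,"y":0,"z":12,"spin":0}
    - {"x":0,"y":0,"z":12,"spin":0}
    - {"x":0,"y":0,"z":0,"spin":0}
    - {"x":0,"y":0,"z":0,"spin":0}

```text
time_s: 21.15
position: [0.5576, 0.1329, 0.159]
tcp_rot: [[0.905, -0.039, 0.423], [-0.425, -0.052, 0.904], [-0.013, -0.998, -0.064]]
force: [-0.7, -0.2, -3.2]
opening: 0.318
```

Call:
apply_moves:
  steps:
    - {"x":-2,"y":-11,"z":0,"spin":0.06}
    - {"x":-2,"y":-11,"z":0,"spin":0.06}
    - {"x":-2,"y":-11,"z":0,"spin":0.06}
    - {"x":-2,"y":-11,"z":0,"spin":0.06}
    - {"x":-2,"y":-11,"z":0,"spin":0.06}
    - {"x":-2,"y":-11,"z":0,"spin":0.06}
    - {"x":-2,"y":-11,"z":0,"spin":0.06}
    - {"x":-2,"y":-11,"z":0,"spin":0.06}
    - {"x":-2,"y":-11,"z":0,"spin":0.06}
    - {"x":-2,"y":-11,"z":0,"spin":0.06}
    - {"x":0,"y":0,"z":0,"spin":0}
    - {"x":0,"y":0,"z":0,"spin":0}

```text
time_s: 22.35
position: [0.5318, 0.0199, 0.1526]
tcp_rot: [[0.983, -0.016, -0.185], [0.184, -0.065, 0.981], [-0.028, -0.998, -0.061]]
force: [-0.6, -0.1, -3.1]
opening: 0.319
```

Call:
apply_moves:
  steps:
    - {"x":-1,"y":-11,"z":0,"spin":0.06}
    - {"x":-1,"y":-11,"z":0,"spin":0.06}
    - {"x":-1,"y":-11,"z":0,"spin":0.06}
    - {"x":-1,"y":-11,"z":0,"spin":0.06}
    - {"x":-1,"y":-11,"z":0,"spin":0.06}
    - {"x":-1,"y":-11,"z":0,"spin":0.06}
    - {"x":-1,"y":-11,"z":0,"spin":0.06}
    - {"x":-1,"y":-11,"z":0,"spin":0.06}
    - {"x":-1,"y":-11,"z":0,"spin":0.06}
    - {"x":-1,"y":-11,"z":0,"spin":0.06}
    - {"x":0,"y":0,"z":0,"spin":0}
    - {"x":0,"y":0,"z":0,"spin":0}

```text
time_s: 23.55
position: [0.5229, -0.0855, 0.1505]
tcp_rot: [[0.695, 0.022, -0.719], [0.718, -0.058, 0.693], [-0.027, -0.998, -0.056]]
force: [-0.5, -0.2, -3.5]
opening: 0.322
```

```bash
python3 - <<'E'
from h import *
s=read_state();print(s["position"],s["tcp_rot"],s["joint_positions"])
for n in("scene","top"):
    im=imaging.capture(n)
    u,v=proj(n,[[.518,-.094,.08]])[0];crop(n,im,u,v,40,f"pics/d_{n}.png",5);print(u,v)
cv2.imwrite("pics/m7.png",np.hstack([cv2.imread("pics/d_scene.png"),cv2.imread("pics/d_top.png")]))
E
```

```text
[ 0.52290435 -0.08552554  0.15052741] [[ 0.69507011  0.02158417 -0.71861789]
 [ 0.71843663 -0.05832266  0.69314304]
 [-0.02695079 -0.99806442 -0.05604519]] [-19.82178361  29.00301387 101.47052348  -3.71035706  47.28662221
 -63.34813819]
244.943623094169 199.95763020255652
312.1501769011104 225.44207356614504
```

View pics/m7.png

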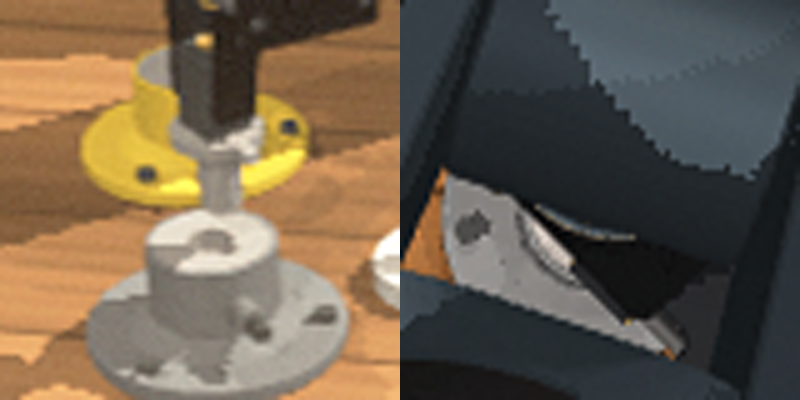

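```bash
python3 - <<'E'
from h import *
z=82.2/1000
for X in([.5229,-.0855,z],[.5229,-.0855,z+.04],[.518,-.094,.06],[.518,-.094,z]):
    print(X,(proj("scene",[X])[0]-[204,159])*5)
print(back("scene",204+222/5,159+205/5,z),back("scene",204+214/5,159+238/5,.06))
E
python3 -c "
import cv2
a=cv2.imread('pics/d_scene.png')[120:320,100:320];cv2.imwrite('pics/d2.png',cv2.resize(a,None,fx=2.7,fy=2.7,interpolation=cv2.INTER_CUBIC))"
```

```text
[0.5229, -0.0855, 0.08220000000000001] [218.04728012 206.90755679]
[0.5229, -0.0855, 0.1222] [213.06875297 137.90379467]
[0.518, -0.094, 0.06] [207.24548299 238.18103044]
[0.518, -0.094, 0.08220000000000001] [204.43731091 201.07801674]
[ 0.52067341 -0.08397701  0.0822    ] [ 0.51730254 -0.09055003  0.06      ]
```

View pics/d2.png

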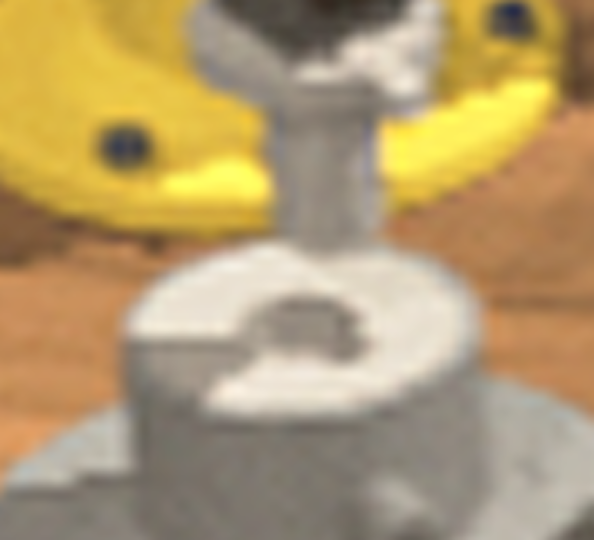

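Call:
apply_moves:
  steps:
    - {"x":-3,"y":-5,"z":0,"spin":0.01}
    - {"x":-2,"y":-3,"z":-5,"spin":0.01}
    - {"x":0,"y":0,"z":-5,"spin":0}
    - {"x":0,"y":0,"z":-4,"spin":0}
    - {"x":0,"y":0,"z":0,"spin":0}
    - {"x":0,"y":0,"z":0,"spin":0}

```text
time_s: 24.25
position: [0.5172, -0.0923, 0.1349]
tcp_rot: [[0.678, 0.022, -0.734], [0.734, -0.057, 0.676], [-0.027, -0.998, -0.055]]
force: [0.4, -0.1, -3.6]
opening: 0.317
```

Call:
apply_moves:
  steps:
    - {"x":0.6,"y":-1.4,"z":-3,"spin":0}
    - {"x":0,"y":0,"z":-4,"spin":0}
    - {"x":0,"y":0,"z":-4,"spin":0}
    - {"x":0,"y":0,"z":0,"spin":0}

```text
time_s: 24.65
position: [0.5183, -0.0939, 0.1231]
tcp_rot: [[0.678, 0.023, -0.735], [0.734, -0.057, 0.676], [-0.027, -0.998, -0.056]]
force: [-0.6, 0.5, -3.6]
opening: 0.32
```

```bash
python3 - <<'E'
from h import *
s=read_state();print(s["position"],s["force"])
n="scene"
im=imaging.capture(n);crop(n,im,245,200,20,f"pics/e.png",14)
E
```

```text
[ 0.5183001  -0.09391092  0.12310026] [-0.58927216  0.47312741 -3.61008284]
```

View pics/e.png

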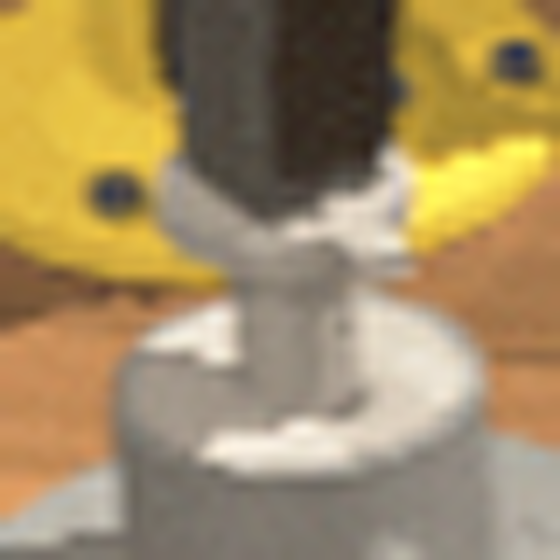

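Call:
apply_moves:
  steps:
    - {"x":0,"y":0,"z":-3,"spin":0}
    - {"x":0,"y":0,"z":-3,"spin":0}
    - {"x":0,"y":0,"z":-2,"spin":0}
    - {"x":0,"y":0,"z":-2,"spin":0}
    - {"x":0,"y":0,"z":0,"spin":0}

```text
time_s: 25.2
position: [0.5183, -0.0939, 0.114]
tcp_rot: [[0.678, 0.023, -0.735], [0.735, -0.058, 0.676], [-0.027, -0.998, -0.056]]
force: [-0.9, 1.0, -4.8]
opening: 0.318
```

Call:
apply_moves:
  steps:
    - {"x":0,"y":0,"z":-2,"spin":0}
    - {"x":0,"y":0,"z":-2,"spin":0}
    - {"x":0,"y":0,"z":-2,"spin":0}
    - {"x":0,"y":0,"z":-2,"spin":0}
    - {"x":0,"y":0,"z":0,"spin":0}

```text
time_s: 25.7
position: [0.5181, -0.0936, 0.1048]
tcp_rot: [[0.678, 0.022, -0.735], [0.735, -0.057, 0.676], [-0.027, -0.998, -0.055]]
force: [-1.7, 1.0, -1.9]
opening: 0.319
```

Call:
apply_moves:
  steps:
    - {"x":0,"y":0,"z":-2,"spin":0}
    - {"x":0,"y":0,"z":-2,"spin":0}
    - {"x":0,"y":0,"z":-2,"spin":0}
    - {"x":0,"y":0,"z":-2,"spin":0}
    - {"x":0,"y":0,"z":-2,"spin":0}
    - {"x":0,"y":0,"z":0,"spin":0}

```text
time_s: 26.3
position: [0.5182, -0.0935, 0.0943]
tcp_rot: [[0.678, 0.023, -0.735], [0.735, -0.057, 0.676], [-0.027, -0.998, -0.055]]
force: [-1.7, 0.7, 1.9]
opening: 0.318
```

Call:
apply_moves:
  steps:
    - {"x":0,"y":0,"z":-3,"spin":0}
    - {"x":0,"y":0,"z":-3,"spin":0}
    - {"x":0,"y":0,"z":-3,"spin":0}
    - {"x":0,"y":0,"z":-3,"spin":0}
    - {"x":0,"y":0,"z":-3,"spin":0}

```text
time_s: 26.8
position: [0.5182, -0.0936, 0.0885]
tcp_rot: [[0.677, 0.026, -0.736], [0.736, -0.06, 0.675], [-0.027, -0.998, -0.06]]
force: [-6.2, 3.9, 23.7]
opening: 0.322
```

Call:
apply_moves:
  steps:
    - {"x":0,"y":0,"z":-4,"spin":0}
    - {"x":0,"y":0,"z":-4,"spin":0}
    - {"x":0,"y":0,"z":-4,"spin":0}
    - {"x":0,"y":0,"z":-4,"spin":0}
    - {"x":0,"y":0,"z":-4,"spin":0}
    - {"x":0,"y":0,"z":-4,"spin":0}
    - {"x":0,"y":0,"z":-4,"spin":0}
    - {"x":0,"y":0,"z":-4,"spin":0}

```text
time_s: 27.6
position: [0.5183, -0.0938, 0.0882]
tcp_rot: [[0.675, 0.041, -0.737], [0.738, -0.072, 0.671], [-0.025, -0.997, -0.079]]
force: [-8.7, 3.4, 32.0]
opening: 0.318
```

```bash
python3 - <<'E'
from h import *
n="scene"
im=imaging.capture(n);s=read_state();print(s["position"],s["force"],s["qvel"]);crop(n,im,255,205,55,f"pics/f.png",6)
E
```

```text
[ 0.51827291 -0.09374732  0.08821476] [-8.72593112  2.39088649 30.48077113] [-0.07065583  0.0592007  -0.12562303  0.02635754  0.31453635 -0.0593342 ]
```

View pics/f.png

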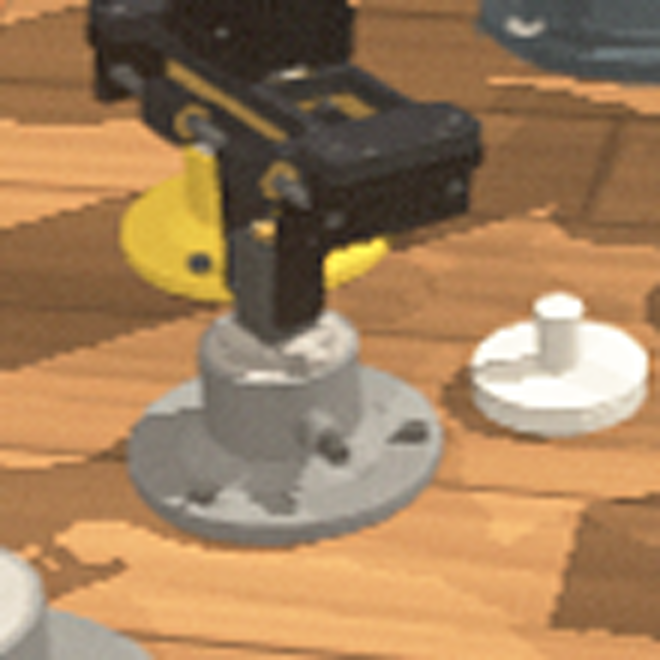

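Call:
apply_moves:
  steps:
    - {"x":0,"y":0,"z":-2.5,"spin":0}

```text
time_s: 27.75
position: [0.5182, -0.0936, 0.0884]
tcp_rot: [[0.675, 0.043, -0.737], [0.738, -0.072, 0.671], [-0.024, -0.996, -0.081]]
force: [-3.6, 2.7, 9.3]
opening: 0.322
```

```bash
python3 - <<'E'
from h import *
for i in range(4):
    s=read_state();print(s["time_s"],s["position"].round(4),s["force"].round(1),s["tcp_rot"][:,1].round(3),s["opening"]);imaging.capture("scene")
E
```

```text
27.75 [ 0.5182 -0.0936  0.0884] [-3.6  2.7  9.3] [ 0.043 -0.072 -0.996] 0.3216452852405841
27.8 [ 0.5182 -0.0937  0.0883] [-5.3  2.9 20.4] [ 0.043 -0.073 -0.996] 0.3220279011695997
27.85 [ 0.5183 -0.0937  0.0883] [-5.1  2.6 20.6] [ 0.043 -0.072 -0.996] 0.32206023369960857
27.9 [ 0.5182 -0.0937  0.0883] [-6.1  2.5 20.8] [ 0.043 -0.072 -0.996] 0.3207283700475714
```

It has settled: z is 88.3 mm against an expected 88.5 mm at home, with a steady push of about 20 N. Handing in now.

```bash
python3 - <<'E'
from h import *
job.hand_in();s=read_state();print(s["time_s"],s["position"],s["force"])
E
```

```text
the job is handed in; nothing more can be done
the job is handed in; nothing more can be done
```

I lifted the dust cap off the smaller grey hub and set it on the bench, then lowered the post into the hub and pressed it home. The job is handed in with the post still gripped; no verdict was reported. The arm's clock stood at about 28 s of the 64 s allowed.

- **Cap:** the last picture shows it lying flat, knob up, beside the hub.
- **Keyway:** I saw it at about 47° once the cap was off and turned the post to match. The key went in on the first try, so no back-and-forth turning was needed.
- **Post home:** the tool stopped 88.3 mm above the bench, against about 88.5 mm expected when fully home. It held still there under a steady push of about 20 N. The picture shows the flange on the hub mouth.
- **Cup, jar and ring:** I never moved the arm near them, but I did not measure their positions again at the end.

**Tilt that disagreed:** the tool drifted to about 0.08 rad off vertical, mostly by pivoting about the jaw line while the block stayed between the pads. The 0.06 rad limit applies to the post, whose tilt I did not measure. I judged it upright from the flange sitting on the hub mouth.

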